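Index the vial carousel and hold the reading knob at its third stop

ROBOT

A 6-joint arm with a two-finger parallel gripper is mounted at the origin on a cart in front of the work surface, level with it; the furniture and walls round the work are solid. World frame = base frame: x ahead of the robot, y to its left, z up, the work surface at z = 0. Lengths are in m, angles in rad, forces in N, time in s.
With the tool pointing down it reaches from about 0.4 to 0.825 m from the base axis. Payload 7 kg.
Tool frame: the origin (TCP) lies midway between the tips of the shut fingers; the grasp point (between the pads) lies 19 mm behind it (grip_point_offset is the distance from the TCP to the grasp point, in m); z points along the fingers, y is the line along which they close (so a half turn about z gives the same grasp; the last joint's range is limited). The gripper opens to 88 mm and grips with 3 to 60 N. Pads are 19 mm wide; open, the fingers measure 130 mm over their backs; the gripper's body (78 mm by 193 mm) begins 47 mm behind the grasp point.
Start: joints at [-0.973, 0.359, 0.012, 0, -1.224, -0.288], TCP at [0.206, -0.643, 0.196] pointing down, gripper open.
Joint ranges: [-3.07, 3.07], [-1.43, 2.12], [-1.02, 1.25], [-3.03, 1.67], [-3.05, -0], [-3.03, 3.03]. Speed limits (rad/s): [2.39, 2.39, 3.01, 3.14, 3.14, 3.14].

INTERFACE

Orientations are given as [roll, pitch, yaw] about the fixed x, y, z axes, in that order (R = Rz(yaw) Ry(pitch) Rx(roll)).
In Python, from station import get_state, grab_frame, camera_params, job_done, grip_point_offset gives the robot as it stands.
- The arm moves only by the shell command python3 -m creep 'ROWS' [FORCE]. ROWS is JSON, a list that holds one entry, the list of rows, each a list of 7 numbers: the finger opening in cm, from 0 to 8.76, then the shift along the tool's x, y, z in cm, then the turn, a rotation vector about the tool's x, y, z in rad. In form: [[[fingers, tx, ty, tz, wx, wy, wz], ...]]. A call has 1 to 20 rows; each row is the pose to reach, as a shift and turn from the pose commanded when the call began, along the tool's axes at that moment; what a row does not reach only later rows make up. A row lasts 1/8 s, in which the tool goes at most 62.5 mm and 10.7 degrees, less where a joint would pass 70% of its speed; a pose out of reach is approached as far as the arm can. A call with a gripper value outside its range is refused whole. The fingers move at their own pace and stop on an object; FORCE is the grip in N (left out, the last holds). Time passes only in rows, so rows that repeat a pose let the fingers close. It gives the time, the measured TCP pose, the force, the opening and the grip force at its end, in the units of the state.
- get_state(): the state, without advancing time (a new reading comes with each control period).
- grab_frame(name): name is "scene" or "top" or "wrist"; returns the picture (400x640x3 uint8, blue, green, red); there is no depth.
- camera_params(name): a dict with "vertical_fov" (degrees; the focal length in pixels is half the picture's height over the tangent of half this angle, whatever the lens; pixels are square), "cx", "cy" (the principal point, pixels), "k1" (the pictures are not rectified: a ray, as slopes to the right and down, at radius r is drawn at 1 + k1 r^2 times it, then the intrinsics apply), "view" (4x4, takes a point from world to camera coordinates). Camera axes: x right, y down, z forward; pixel columns grow to the right and rows downward; lengths in m; the calibration is good to about 2 mm. A picture is of the moment at which its call begins: read the wrist's pose just before it. camera_params takes no time and is no camera call; for the wrist camera it gives the pose at the moment of the call.
- job_done(): hands the job in; it is judged then, once.
The state is a dict: "t": time; "q": joint angles; "qd": joint speeds; "joint_efforts": joint torques, N m; "eef_pos": TCP position; "ee_rot": TCP orientation; "force": force on the tool from outside, world axes, zero at the start; "moment": the same for the moment, N m; "width": finger opening in m; "gripper_force": force on a finger pad.
Only numpy, scipy, OpenCV 4.12 (cv2) and the standard library are available. Lean on these libraries where they do the work, as an engineer would, in place of code of your own. Each camera call takes 0.05 s, during which the arm holds its last target. There are 200 camera calls.

TASK

Turn the vial carousel one place on, clockwise seen from above, so that it clicks into its very next detent and the next vial stands at the reading post, and let it go there. Then take the bar of the spring-return reading knob, turn it clockwise through its slack and count its clicks by feel to the third stop, not past it, and finish while still holding it steady there, because it springs back if released. Leave the other things on the worktop where they are.

Things in the scene. Friction and masses are not known exactly. Their poses are not given: they have to be found in the camera images.
- carousel_stand: Fixed round grey stand of the vial carousel, right-hand part of the worktop: 140 mm across, 22 mm high; origin on the vertical carousel axis at worktop height. Its +x points at its reading post (12x32 mm, 56 to 68 mm from the axis, top 102 mm above the worktop). Carries a 102 mm disc with six places; five hold fixed vials, tops 92 mm above the worktop; the empty one starts at the post.
- carousel_grip (a point): Point on the carousel axis, 122 mm above the worktop, in the upright black bar handle on the centre post; turns with the carousel. The bar is 52 mm long (this point's x axis), 12 mm thick (its y), from 102 to 134 mm above the worktop. Fingertips must stay above the vials round it (36 mm from the axis, tops at 92 mm).
- carousel (a joint): Angle of the carousel, rad, growing clockwise seen from above. A sprung ball holds it in detents every 60 degrees; it starts in the one at 0 (within 0.04), where the bar lies along the stand's x axis. About 0.1 N m turns it out, and past halfway it draws itself into the next. The next place clockwise is at 1.047.
- knob_stand: Fixed round grey housing of the reading knob, left-hand part of the worktop, before the microwave: 100 mm across, 36 mm high with its dial plate; origin on the vertical knob axis at worktop height. Its +x points at the dial's long tick (knob value 0); five short ticks in 20 degree steps clockwise of it mark the stops. It carries the knob.
- knob_grip (a point): Point on the knob axis, 66 mm above the worktop, in the knob's upright black bar; turns with the knob. The bar is 46 mm long (this point's x axis), 12 mm thick (its y), from 42 to 78 mm above the worktop, on a round skirt 54 mm across with its top at 43 mm. A small steel pointer stands out of the skirt at the bar's +x end.
- reading_knob (a joint): Angle of the knob, rad, growing clockwise seen from above. Starts in free slack (-0.40 to -0.05). At 0 it meets a return spring (over 0.12 N m within 0.05 rad); click stops at 0.349, 0.698, 1.047 (third), 1.396, 1.745. Resistance peaks at 0.3 to 0.35 N m 0.1 rad past 0 and each stop, falls to 0.10 to 0.15 at the next stop and rises again beyond it. No stop holds it: released, it runs back to 0.
- short_tin: Bystander: round lidded sample tin, 64 mm across, 48 mm high; origin at the centre of its underside.
- tall_tin: Bystander: round lidded sample tin, 62 mm across, 70 mm high; origin at the centre of its underside.
- brass_weight: Bystander: small knobbed weight, 25 mm across, 22 mm high; origin at the centre of its underside.
- spare_vial: Bystander: capped glass vial standing loose, 23 mm across, 59 mm high; origin at the centre of its underside.

How it is judged:
By the outcome, as a careful person would: the job done as asked, in the order asked, and still so for the second after the job is handed in, while the arm keeps its last pose, push and grip.
It also fails if it takes over 61 s, if anything falls off the work surface, if the arm or the gripper's body presses on something with over 40 N, if the wrist force passes 120 N, or if a joint passes its speed limit or range.

## Working session

There is one attempt and no reset: what is moved stays moved. The work goes in short steps, Python scripts to look and compute and a shell command to move; the robot and the scene stay as the last step left them, time stands still between calls to the robot, and variables do not carry over. Pictures are saved under pics/ and viewed, at most 10 in all, crops included, and the job is handed in when it is done.

```bash
mkdir -p pics; ls
python3 - <<'E'
from station import *
import cv2
print(get_state()); print(grip_point_offset)
for n in("top","scene"):
    cv2.imwrite(f"pics/{n}0.png",grab_frame(n)); print(n,camera_params(n))
E
```

```text
pics
{'t': 0.0, 'q': array([-9.72892421e-01,  3.59373690e-01,  1.10663482e-02, -3.32424682e-04,
       -1.22409669e+00, -2.88100076e-01]), 'qd': array([-0.00132629, -0.00029444,  0.00028593,  0.0014195 ,  0.00116894,
       -0.00083476]), 'joint_efforts': array([-5.81727954e-05, -5.82714736e+01,  2.93064737e+01,  6.99727044e+00,
        6.98617485e-03, -1.70139865e-04]), 'eef_pos': array([ 0.20559107, -0.6423693 ,  0.19533771]), 'ee_rot': array([ 3.13996241e+00, -1.57219803e-04, -2.83190190e+00]), 'force': array([-0.58782614,  0.14771443,  0.17824832]), 'moment': array([-0.04003587, -0.04264709,  0.002302  ]), 'gripper_force': 0.0, 'width': 0.08781903746911116}
0.0188
top {'vertical_fov': 50.6981248222089, 'cx': 317.711158034366, 'cy': 192.8914078941417, 'k1': -0.054301499128506, 'view': array([[ 2.87441449e-02, -9.99581573e-01,  3.23312478e-03,
        -1.15997317e-01],
       [-9.97435276e-01, -2.88942282e-02, -6.54827699e-02,
         5.87627657e-01],
       [ 6.55487888e-02, -1.34258648e-03, -9.97848462e-01,
         1.67460690e+00],
       [ 0.00000000e+00,  0.00000000e+00,  0.00000000e+00,
         1.00000000e+00]])}
scene {'vertical_fov': 44.522703941125854, 'cx': 324.35620157523044, 'cy': 201.75998817472566, 'k1': 0.0423610279894871, 'view': array([[-0.38561651, -0.9226406 ,  0.00585118,  0.12477096],
       [-0.40456308,  0.16338033, -0.89979752,  0.34308748],
       [ 0.82923376, -0.34934395, -0.43626848,  1.10338104],
       [ 0.        ,  0.        ,  0.        ,  1.        ]])}
```

Run:
```python
import cv2
a=cv2.imread("pics/top0.png");b=cv2.imread("pics/scene0.png")
cv2.imwrite("pics/top0b.png",cv2.resize(a,(800,500),interpolation=cv2.INTER_CUBIC))
```

```text
(no output)
```

View pics/top0.png

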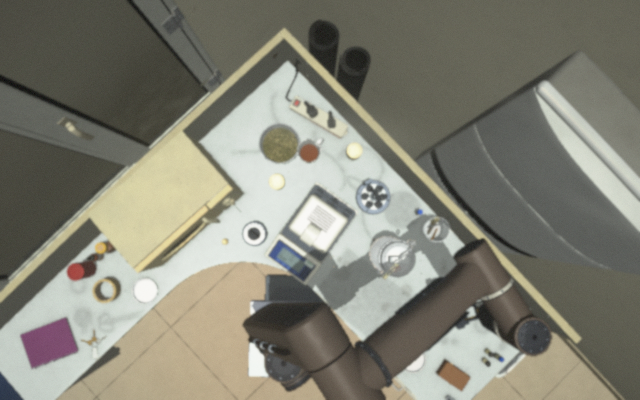

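View pics/scene0.png

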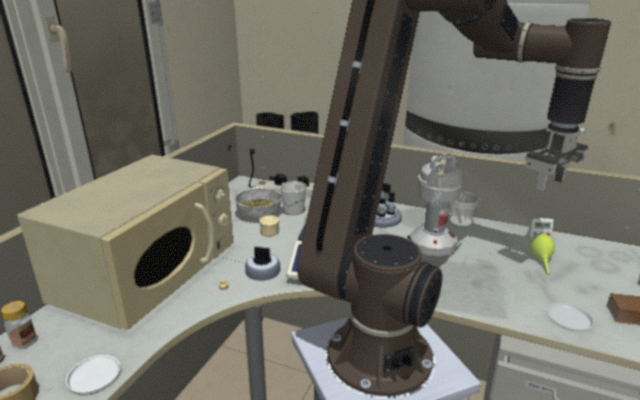

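The top view shows the knob at about (254,233), the carousel at about (373,196), tins at (276,181) and (354,151), and the weight at (225,241). I'll enlarge the two devices.

```bash
cat > h.py <<'E'
import numpy as np, cv2
from station import *
def K(c):
    f=200/np.tan(np.radians(c["vertical_fov"])/2); return f
def proj(c,P):
    p=(c["view"]@np.append(P,1))[:3]; s=p[:2]/p[2]; s=s*(1+c["k1"]*(s@s)); return s*K(c)+[c["cx"],c["cy"]]
def unproj(c,uv,z):
    d=(np.array(uv,float)-[c["cx"],c["cy"]])/K(c); s=d.copy()
    for _ in range(20): s=d/(1+c["k1"]*(s@s))
    R=c["view"][:3,:3]; o=-R.T@c["view"][:3,3]; r=R.T@np.append(s,1)
    return o+r*(z-o[2])/r[2]
E
python3 - <<'E'
from h import *
a=cv2.imread("pics/top0.png")
k=cv2.resize(a[208:258,229:279],(400,400),interpolation=cv2.INTER_CUBIC)
c=cv2.resize(a[171:221,348:398],(400,400),interpolation=cv2.INTER_CUBIC)
cv2.imwrite("pics/crop.png",np.hstack([k,c]))
c=camera_params("top")
for n,uv,z in [("knob",(254,233),.036),("car",(373,196),.07),("tinA",(276,181),.06),("tinB",(354,151),.06),("w",(225,241),.02)]: print(n,unproj(c,uv,z))
E
```

```text
knob [0.4234941  0.14825109 0.036     ]
car [ 0.58151386 -0.31460247  0.07      ]
tinA [0.63007721 0.066041   0.06      ]
tinB [ 0.7578457  -0.23735097  0.06      ]
w [0.38758767 0.26543267 0.02      ]
```

View pics/crop.png

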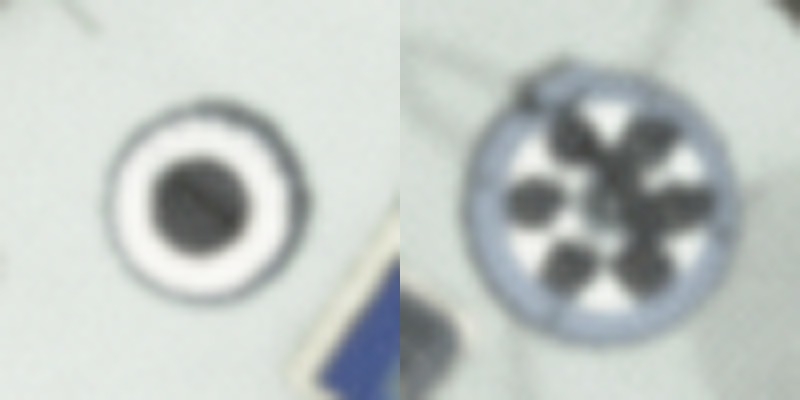

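The carousel's post is at the upper left of its crop (about 525,90), so the stand's x axis points up-left. The knob's bar isn't resolved, so I need a closer look with the wrist camera.

```bash
cat >> h.py <<'E'
from scipy.spatial.transform import Rotation as Rn
def rel(P,yaw):
    "shift cm and rotvec in tool axes from the current pose to TCP P, tool down, yaw"
    s=get_state(); R0=Rn.from_euler('xyz',s["ee_rot"]); R1=Rn.from_euler('xyz',[np.pi,0,yaw])
    print("t",s["t"],"shift",np.round(R0.inv().apply(np.array(P)-s["eef_pos"])*100,2),"rot",np.round((R0.inv()*R1).as_rotvec(),3))
E
python3 - <<'E'
from h import *
c=camera_params("wrist"); V=c["view"];R=V[:3,:3];o=-R.T@V[:3,3]
s=get_state();T=Rn.from_euler('xyz',s["ee_rot"])
print(c["vertical_fov"],"cam in tool",T.inv().apply(o-s["eef_pos"]),"cam z in tool",T.inv().apply(R[2]),"x",T.inv().apply(R[0]))
rel([.206,-.643,.36],-2.832)
rel([.55,-.315,.36],-2.832)
c=camera_params("top")
for uv in [(390,255),(400,245),(435,228)]:print(unproj(c,uv,.1),unproj(c,uv,.2))
E
```

```text
71.95342809316978 cam in tool [ 0.06565568  0.00046488 -0.18815755] cam z in tool [-0.24416333  0.00113901  0.96973345] x [ 2.98672501e-04  9.99999351e-01 -1.09935487e-03]
t 0.1 shift [ -0.02  -0.04 -16.45] rot [ 0.001 -0.     0.   ]
t 0.1 shift [-42.78  20.71 -16.43] rot [ 0.001 -0.     0.   ]
[ 0.35711698 -0.38008873  0.1       ] [ 0.36473066 -0.36248673  0.2       ]
[ 0.3959275  -0.41751047  0.1       ] [ 0.40113037 -0.39758393  0.2       ]
[ 0.46400888 -0.55081442  0.1       ] [ 0.46498272 -0.52260741  0.2       ]
```

```bash
python3 -m creep '[[[8.76,0,0,-6,0,0,0],[8.76,0,0,-12,0,0,0],[8.76,-4,2,-16,0,0,0],[8.76,-8,4,-16.4,0,0,0],[8.76,-13,6,-16.4,0,0,0],[8.76,-18,8.5,-16.4,0,0,0],[8.76,-23,11,-16.4,0,0,0],[8.76,-28,13.5,-16.4,0,0,0],[8.76,-33,16,-16.4,0,0,0],[8.76,-38,18.4,-16.4,0,0,0],[8.76,-42.8,20.7,-16.4,0,0,0],[8.76,-42.8,20.7,-16.4,0,0,0],[8.76,-42.8,20.7,-16.4,0,0,0]]]'
python3 - <<'E'
from h import *
s=get_state();c=camera_params("wrist");a=grab_frame("wrist");cv2.imwrite("pics/w1.png",a);np.save("w1.npy",c["view"])
print(s["t"],s["eef_pos"],s["ee_rot"],s["force"],proj(c,[.5815,-.3146,.07]))
E
```

```text
t: 1.72
eef_pos: [0.5502, -0.315, 0.3598]
ee_rot: [3.141, -0.001, -2.831]
force: [0.2, -0.1, 0.5]
width: 0.0872
gripper_force: 0.0
1.725 [ 0.55024345 -0.31500473  0.35981256] [ 3.14117710e+00 -8.77007988e-04 -2.83092023e+00] [ 0.21998623 -0.133714    0.45680513] [311.31589574 186.83073247]
```

View pics/w1.png

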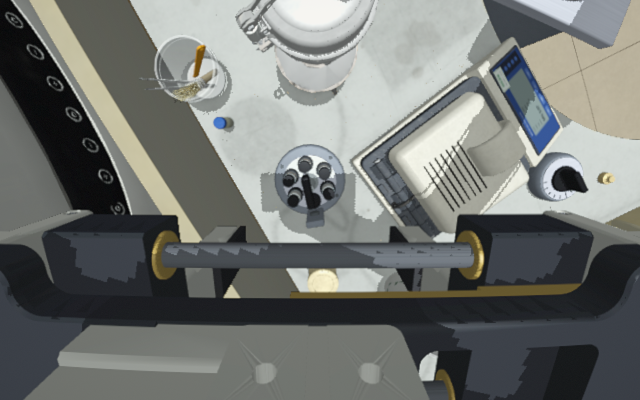

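The carousel is at about (310,180) with its post below it at (317,216). The knob is at (557,178), and the blue-capped spare vial is at (222,123). Next I'll crop both devices.

Run:
```python
from h import *
a=cv2.imread("pics/w1.png")
k=cv2.resize(a[140:215,520:595],(400,400),interpolation=cv2.INTER_CUBIC)
c=cv2.resize(a[140:240,260:360],(400,400),interpolation=cv2.INTER_CUBIC)
cv2.imwrite("pics/crop2.png",np.hstack([k,c]))
```

```text
(no output)
```

View pics/crop2.png

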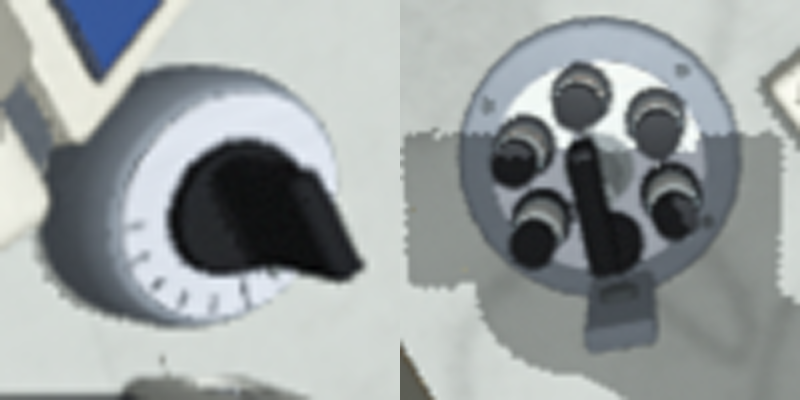

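Run:
```python
from h import *
c=camera_params("wrist");c["view"]=np.load("w1.npy")
def car(u,v):return ((u-400)/4+260,v/4+140)
def kn(u,v):s=75/400;return (u*s+520,v*s+140)
A=unproj(c,car(581,145),.134);B=unproj(c,car(608,272),.134)
print("bar",A,B,(A+B)/2,np.linalg.norm(A-B),"yaw A->B",np.degrees(np.arctan2(*(B-A)[1::-1])))
print("stand",unproj(c,car(601,156),.022), "ends",[unproj(c,car(*p),.022)[:2] for p in((462,156),(740,156),(601,15),(601,297))])
print("post",unproj(c,car(620,285),.102))
A=unproj(c,kn(306,172),.078);B=unproj(c,kn(353,271),.078)
print("kbar",A,B,(A+B)/2,np.linalg.norm(A-B),np.degrees(np.arctan2(*(B-A)[1::-1])))
print("dial c",unproj(c,kn(227,208),.036),"skirt",unproj(c,kn(240,205),.043))
print("ticks",[unproj(c,kn(*p),.036)[:2] for p in((248,293),(213,305),(182,302),(155,282),(130,255),(135,225))])
t=camera_params("top");a=cv2.imread("pics/top0.png")
print("top knob housing",unproj(t,(229+206/8,208+202/8),.036),"dial",unproj(t,(229+202/8,208+207/8),.036))
print("vial",unproj(c,(222,123),.059),"tins",unproj(t,(276,181),.048),unproj(t,(354,151),.07))
```

```text
bar [ 0.55617085 -0.33096795  0.134     ] [ 0.60070872 -0.30614026  0.134     ] [ 0.57843979 -0.31855411  0.134     ] 0.050990547054310074 yaw A->B 29.13753524166164
stand [ 0.57684586 -0.31918757  0.022     ] ends [array([ 0.59734053, -0.38317465]), array([ 0.55630108, -0.25525196]), array([ 0.51299914, -0.33929685]), array([ 0.64466401, -0.29785008])]
post [ 0.61331699 -0.29740539  0.102     ]
kbar [0.40702204 0.13242777 0.078     ] [0.43153725 0.1676298  0.078     ] [0.41927965 0.15002879 0.078     ] 0.04289730548693378 55.14607458578063
dial c [0.42166121 0.15072489 0.036     ] skirt [0.41997365 0.14842979 0.043     ]
ticks [array([0.44738864, 0.1754923 ]), array([0.45585904, 0.16424513]), array([0.45870881, 0.15164773]), array([0.45529333, 0.13740206]), array([0.44931549, 0.1227772 ]), array([0.43872487, 0.11905988])]
top knob housing [0.42259913 0.14524492 0.036     ] dial [0.42007779 0.14713351 0.036     ]
vial [ 0.523636   -0.49467294  0.059     ] tins [0.63117105 0.06722483 0.048     ] [ 0.75615974 -0.2364986   0.07      ]
```

Run:
```python
from h import *
print(get_state()["q"])
rel([.578,-.3188,.20],np.radians(-151)); rel([.578,-.3188,.105],np.radians(-151))
```

```text
[-2.13548126e-01  2.36718126e-01  2.03921025e-01  6.25110461e-05
 -1.53849020e+00 -1.04765074e+00]
t 1.775 shift [-2.59 -1.17 16.01] rot [ 0.    -0.    -0.197]
t 1.775 shift [-2.59 -1.17 25.51] rot [ 0.    -0.    -0.197]
```

```bash
python3 -m creep '[[[6,-1.3,-0.6,5,0,0,-0.1],[5,-2.6,-1.2,10,0,0,-0.197],[5,-2.6,-1.2,15,0,0,-0.197],[5,-2.6,-1.2,19,0,0,-0.197],[5,-2.6,-1.2,22.5,0,0,-0.197],[5,-2.6,-1.2,24.5,0,0,-0.197],[5,-2.6,-1.2,25.5,0,0,-0.197],[5,-2.6,-1.2,25.5,0,0,-0.197]]]' 15
python3 - <<'E'
from h import *
s=get_state();c=camera_params("wrist");cv2.imwrite("pics/w2.png",grab_frame("wrist")[40:400,100:540])
print(s["force"],s["moment"],s["eef_pos"])
E
```

```text
t: 2.78
eef_pos: [0.5781, -0.3194, 0.1053]
ee_rot: [3.141, -0.0, -2.636]
force: [0.2, 0.5, -0.0]
width: 0.0504
gripper_force: 0.0
[ 0.16062178  0.5334887  -0.00227463] [ 0.00903393 -0.01274853 -0.04140652] [ 0.57814537 -0.31943773  0.10525149]
```

View pics/w2.png

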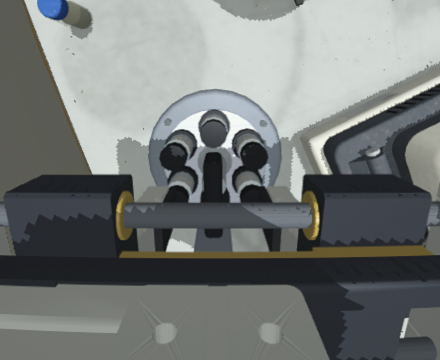

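The bar stands upright at column 213, midway between the fingers (columns 130 to 305) and lined up with the tool x axis. I'll close on it and turn.

```bash
python3 -m creep '[[[0.5,0,0,0,0,0,0],[0.5,0,0,0,0,0,0],[0.5,0,0,0,0,0,0],[0.5,0,0,0,0,0,0],[0.5,0,0,0,0,0,0]]]' 15
python3 - <<'E'
from h import *
s=get_state();print(s["force"],s["moment"],s["eef_pos"],s["ee_rot"])
E
```

```text
t: 3.45
eef_pos: [0.5787, -0.3187, 0.1053]
ee_rot: [-3.142, 0.0, -2.635]
force: [0.4, 0.1, -0.5]
width: 0.0072
gripper_force: 0.0
[ 0.41447889  0.10840117 -0.47003063] [0.0393117  0.00358215 0.02787253] [ 0.57872719 -0.31868511  0.10528541] [-3.14157933e+00  8.85582641e-06 -2.63473482e+00]
```

The width is 7 mm with no grip force, which doesn't fit a 12 mm bar. I'll look.

Run:
```python
from h import *
s=get_state();cv2.imwrite("pics/w3.png",np.hstack([cv2.resize(grab_frame("wrist")[130:330,220:420],(400,400)),cv2.resize(grab_frame("scene")[140:240,340:440],(400,400))]))
print(s["width"],s["gripper_force"],s["t"])
s=get_state();print(s["width"],s["gripper_force"],s["t"],s["moment"])
```

```text
0.007202920051999812 0.0 3.45
0.00546538488226332 0.0 3.55 [ 0.00756269  0.053043   -0.02024483]
```

View pics/w3.png

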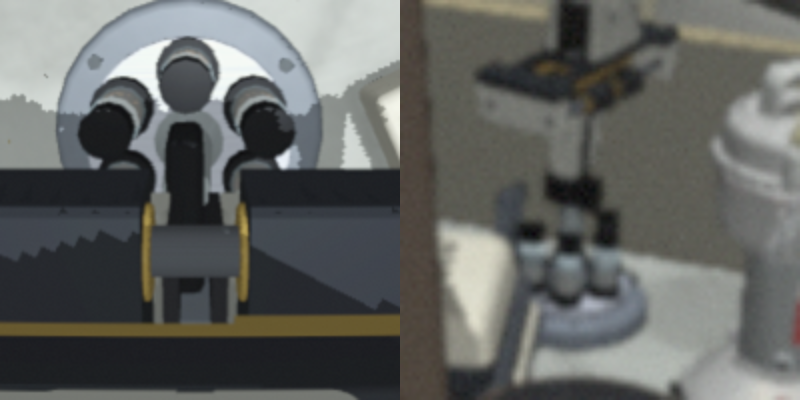

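Run:
```python
from h import *
c=camera_params("scene");w=camera_params("wrist")
for z in (.0,.022,.092,.102,.105,.134,.15):
    p=proj(c,[.578,-.3188,z]);q=proj(w,[.578,-.3188,z])
    print(z,"scene crop",(p-[340,140])*4+[400,0],"wrist crop",(q-[220,130])*2)
d=np.array([np.cos(np.radians(29)),np.sin(np.radians(29)),0])
n=np.array([-d[1],d[0],0])
for z in(.124,.134):
  for u in(-.026,.026):
    for v in (-.006,.006):print(z,u,v,(proj(w,np.array([.578,-.3188,z])+u*d+v*n)-[220,130])*2)
```

```text
0.0 scene crop [563.70710713 313.02875271] wrist crop [193.18917621 124.47143101]
0.022 scene crop [565.14130864 290.42230264] wrist crop [193.14797514 133.85184982]
0.092 scene crop [569.83334061 216.75105135] wrist crop [192.96192752 176.30366751]
0.102 scene crop [570.52017402 206.00333184] wrist crop [192.92521666 184.69845995]
0.105 scene crop [570.72705357 202.76784851] wrist crop [192.91351234 187.37619571]
0.134 scene crop [572.74691667 171.22222932] wrist crop [192.78008075 217.9466056 ]
0.15 scene crop [573.87712392 153.6056117 ] wrist crop [192.68611377 239.52396863]
0.124 -0.026 -0.006 [173.83419049 128.82781688]
0.124 -0.026 0.006 [211.88064622 128.85593249]
0.124 0.026 -0.006 [175.1328545  278.20436391]
0.124 0.026 0.006 [210.48202241 278.22106103]
0.134 -0.026 -0.006 [172.65825818 136.33642127]
0.134 -0.026 0.006 [212.95362301 136.36565823]
0.134 0.026 -0.006 [174.12700649 293.23694226]
0.134 0.026 0.006 [211.3888651  293.25362692]
```

```bash
python3 -m creep '[[[0,0,0,0,0,0,0],[0,0,0,0,0,0,0],[0,0,0,0,0,0,0]]]' 15
python3 - <<'E'
from h import *
s=get_state();cv2.imwrite("pics/w4.png",cv2.resize(grab_frame("wrist")[150:350,200:440],(720,600),interpolation=cv2.INTER_CUBIC));print(s["joint_efforts"])
E
```

```text
t: 3.92
eef_pos: [0.5787, -0.3187, 0.1052]
ee_rot: [3.142, -0.0, -2.635]
force: [0.2, -0.0, -1.0]
width: 0.0006
gripper_force: 0.0
[ 7.71437572e-04 -5.88390827e+01  2.66712624e+01  6.37353703e+00
 -3.59327928e-02  9.22665294e-06]
```

View pics/w4.png

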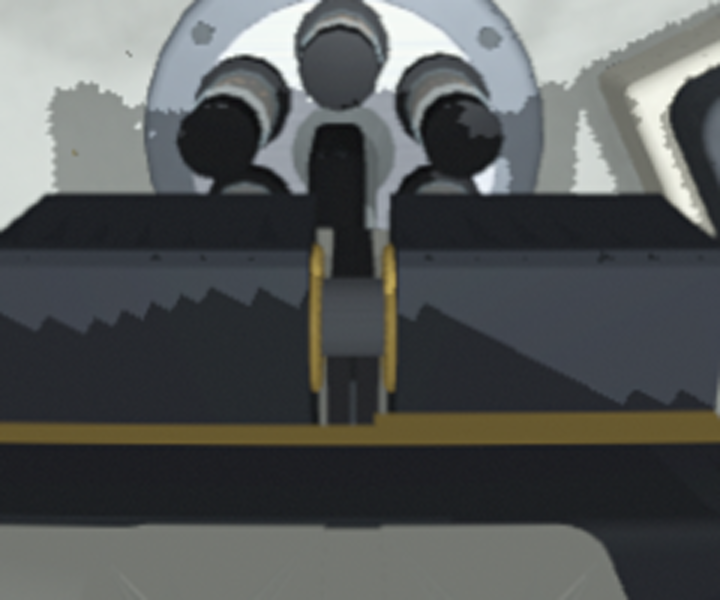

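Run:
```python
from h import *
c=camera_params("scene")
R=Rn.from_euler('xyz',[3.14,0,-2.832])
for y in(-.044,-.06,.044,.06):
  for z in (0,-.02,-.04):
    print(y,z,proj(c,np.array([.2056,-.6424,.1953])+R.apply([0,y,z])))
a=cv2.imread("pics/scene0.png")
cur=grab_frame("scene");np.save("cur.npy",cur)
print(cv2.cvtColor(cur,cv2.COLOR_BGR2GRAY)[170:200:1,372:398])
```

```text
-0.044 0 [554.94644814 190.45585982]
-0.044 -0.02 [556.43314393 184.17634723]
-0.044 -0.04 [557.9418958  177.81767595]
-0.06 0 [557.65179358 189.01479891]
-0.06 -0.02 [559.14691235 182.76581305]
-0.06 -0.04 [560.6640931  176.43847679]
0.044 0 [539.44887657 198.71757102]
0.044 -0.02 [540.88363793 192.26455399]
0.044 -0.04 [542.34033579 185.72769264]
0.06 0 [536.51309353 200.28390223]
0.06 -0.02 [537.93731189 193.79827891]
0.06 -0.04 [539.38342726 187.22791313]
[[118 120 117 113  96  94 102 115 119 121 118 112 110 105  98  98 103 102
   91  97  90  94  92  94  93  94]
 [115 115 116 113 108  96 103 117 123 117 123 117 114 101  91  97  97 101
   95  94  93  91  91  95  94  91]
 [107 112 114 115 111 109 118 121 119 118 122 118 109  97  89  91 100  97
   93  92  91  90  91  90  94  92]
 [102  97 103 102 109 109 116 116 118 112 116 116 110  96  83  91 100  93
   87  93  94  91  93  93  92  93]
 [ 93  94  93  95 103 101 105 113 113 116 113 114 108  94  84  93  95  85
   89  88  93  93  92  89  93  93]
 [ 90  90  93  90  94  92  93 109 115 112 115 114 104  94  83  95  99  94
   91  91  92  95
[... 1934 characters left out ...]
66  46  31
   37  36  35  41  62  78  91  87]
 [ 83  84  84  86  85  91  86  86  86  94 107 103  93  84  87  81  63  44
   26  22  20  32  58  81  88  95]
 [ 57  64  62  60  85  89  92  85  88  94 107 106  98  92  92  88  75  49
   27  20  20  27  56  82  92  92]
 [ 28  31  33  46  64  84  90  87  86  94 100  98  97  91  93  90  79  47
   19  28  25  28  56  78  91  94]
 [ 22  25  24  38  61  83  84  73  76  83  82  87  90  81  89  88  74  43
   32  31  28  40  55  83  93  90]
 [ 23  12  25  46  67  82  79  57  52  58  58  57  63  73  87  78  64  39
   26  34  25  33  51  84  88  93]
 [ 32  24  35  57  87 101  89  62  34  30  33  34  45  59  82  79  51  36
   24  26  25  23  57  78  92  89]]
```

The shut fingers' tips end right at the bar's top edge. At the start they also appeared about 30 mm short of the projected TCP, so the real tips sit behind the reported TCP. I'll check by touching the top of the bar lightly with the shut fingers.

```bash
python3 -m creep '[[[0,0,0,0.1,0,0,0],[0,0,0,0.1,0,0,0]]]'; python3 -m creep '[[[0,0,0,0.1,0,0,0],[0,0,0,0.1,0,0,0]]]';python3 - <<'E'
from h import *
a=cv2.cvtColor(cv2.imread("pics/scene0.png"),cv2.COLOR_BGR2GRAY)
print(a[176:204,532:552])
E
```

```text
t: 4.28
eef_pos: [0.5787, -0.3187, 0.1042]
ee_rot: [3.142, -0.0, -2.635]
force: [-0.6, 0.1, 0.2]
width: 0.0006
gripper_force: 0.0
t: 4.53
eef_pos: [0.5788, -0.3188, 0.1041]
ee_rot: [-3.141, 0.0, -2.635]
force: [-1.6, 0.5, 4.1]
width: 0.0005
gripper_force: 2.5
[[ 96  98  94  96  98 100 107 108 108 110 103 109 107 116 116 108 100  99
   95  95]
 [ 95  97  94  96  99 100 107 107 105 106 106 111 112 121 118 111  98  95
   96  94]
 [ 93  99  95  96  99 101 104 104 108 107 107 111 119 120 120 111 100  94
   97  96]
 [ 97  96  95  96  99 100 109 107 109 107 109 109 115 120 113 106  98  97
   96  96]
 [ 98  98  96  93  94  99 105 106 109 111 107 109 115 117 111  97  98  96
   98  92]
 [ 96  95  95  94  95  96 104 108 107 107 107 111 113 113 105  93  94  96
   96  98]
 [ 93  95  96  95  92 103 104 109 106 108 111 113 115 107  98  92  94  94
   94  92]
 [ 96  96  98  96  98 101 104 106 109 108 110 116 114 104  95  91  94  96
   95 100]
 [ 99  96  99  98 104 108 106 109 108 112 106 114 117 101  94  94  93  98
   96  97]
 [ 95  95  94  94 100 107 107 109 110 108 112 116 113 105  95  93  94  93
 
[... 840 characters left out ...]
  96  98
   96  92]
 [ 95  95  95  94  94  95  95  98  94  95 100  96  94  94  92  95  96  95
   93  97]
 [ 93  96  94  94  93  96  95  95  95  96  93  92  92  94  94  96  96  96
   94  93]
 [ 93  94  95  96  94  96  93  94  95  94  95  92  94  96  96  95  91  94
   94  99]
 [ 92  90  96  91  93  94  99  92  99  94  96  94  95  93  92  95  93  93
   93  95]
 [ 93  95  98  92  95  95  98  99  93  92  97  93  94  94  93  96  93  93
   91  93]
 [ 96  97  89  97  94  94  93  92  97  93  96  95  95  95  94  93  95  94
   90  93]
 [ 91  94  96  93  93  92  93  94  96  92  95  92  96  98  95  93  95  96
   96 101]
 [ 92  98  95  94  92  96  91  90  98  95  93  93  95  96  93  96  97  94
   95  96]]
```

Contact comes at a reported TCP height of 0.104 m, with the bar's top at 0.134 m, so the tips really end 30 mm behind the reported TCP. Raise, open, lower to TCP 0.075 m and grip.

```bash
python3 -m creep '[[[5,0,-0.15,-1.5,0,0,0],[5,0,-0.15,-1.5,0,0,0],[5,0,-0.15,-1.5,0,0,0],[5,0,-0.15,-1.5,0,0,0],[5,0,-0.15,-1.5,0,0,0],[5,0,-0.15,0,0,0,0],[5,0,-0.15,1.5,0,0,0],[5,0,-0.15,2.8,0,0,0],[5,0,-0.15,2.8,0,0,0],[0.8,0,-0.15,2.8,0,0,0],[0.8,0,-0.15,2.8,0,0,0],[0.8,0,-0.15,2.8,0,0,0],[0.8,0,-0.15,2.8,0,0,0],[0.8,0,-0.15,2.8,0,0,0],[0.8,0,-0.15,2.8,0,0,0]]]' 15
python3 - <<'E'
from h import *
s=get_state();print(s["force"],s["moment"])
E
```

```text
t: 6.4
eef_pos: [0.5803, -0.3214, 0.0756]
ee_rot: [-3.139, 0.001, -2.635]
force: [1.6, -6.4, -3.4]
width: 0.0122
gripper_force: 15.0
[ 1.64684641 -6.44594865 -3.41004778] [-2.1939662  -0.73356948 -0.08976015]
```

Gripped, with the width reading 12.2 mm. I'll shift 1.5 mm to take off the side load, then turn 60° clockwise.

```bash
python3 -m creep '[[[0.8,0,-0.15,0,0,0,0],[0.8,0,-0.15,0,0,0,0],[0.8,0,-0.15,0,0,0,0.12],[0.8,0,-0.15,0,0,0,0.24],[0.8,0,-0.15,0,0,0,0.36],[0.8,0,-0.15,0,0,0,0.48],[0.8,0,-0.15,0,0,0,0.6],[0.8,0,-0.15,0,0,0,0.72],[0.8,0,-0.15,0,0,0,0.84],[0.8,0,-0.15,0,0,0,0.96],[0.8,0,-0.15,0,0,0,1.047],[0.8,0,-0.15,0,0,0,1.047],[0.8,0,-0.15,0,0,0,1.047],[0.8,0,-0.15,0,0,0,1.047]]]'
python3 - <<'E'
from h import *
s=get_state();print(s["force"],s["moment"],s["ee_rot"])
E
```

```text
t: 8.15
eef_pos: [0.5803, -0.3206, 0.0756]
ee_rot: [3.141, -0.0, 2.604]
force: [-0.5, 6.0, 4.8]
width: 0.0118
gripper_force: 15.0
[-0.48709311  5.98620555  4.80169052] [ 2.12913161  0.25035429 -0.14630057] [ 3.14080056e+00 -7.95449937e-06  2.60379910e+00]
```

```bash
python3 -m creep '[[[2.5,0,0,0,0,0,0],[4,0,0,0,0,0,0],[4.5,0,0,0,0,0,0],[4.5,0,0,0,0,0,0],[4.5,0,0,-2,0,0,0],[4.5,0,0,-5,0,0,0],[4.5,0,0,-10,0,0,0],[4.5,0,0,-15,0,0,0],[4.5,0,0,-20,0,0,0],[4.5,3,0,-24,0,0,0],[4.5,6,0,-26,0,0,0],[4.5,6,0,-26,0,0,0],[4.5,6,0,-26,0,0,0]]]'
python3 - <<'E'
from h import *
s=get_state();c=camera_params("wrist");np.save("w5.npy",c["view"]);cv2.imwrite("pics/w5full.png",grab_frame("wrist"))
cv2.imwrite("pics/top5.png",grab_frame("top"))
a=cv2.imread("pics/w5full.png");t=cv2.imread("pics/top5.png")
p=proj(c,[.579,-.320,.1]).astype(int);print(p)
u,v=max(p[0]-50,0),max(p[1]-50,0);print(u,v)
print(proj(c,[.42,.149,.07]))
l=cv2.resize(a[v:v+100,u:u+100],(400,400),interpolation=cv2.INTER_CUBIC)
r=cv2.resize(t[160:260,190:290],(400,400),interpolation=cv2.INTER_CUBIC)
cv2.imwrite("pics/w5.png",np.hstack([l,r]))
for z in(0,.25): print(z,proj(camera_params("top"),[.42,.149,z]))
E
```

```text
t: 9.78
eef_pos: [0.5287, -0.2904, 0.3348]
ee_rot: [3.141, -0.0, 2.602]
force: [0.8, -0.0, 0.0]
width: 0.045
gripper_force: 0.0
[317 211]
267 161
[532.75766435 -39.05031524]
0 [255.09534378 233.60134977]
0.25 [244.61181418 235.82192928]
```

View pics/w5.png

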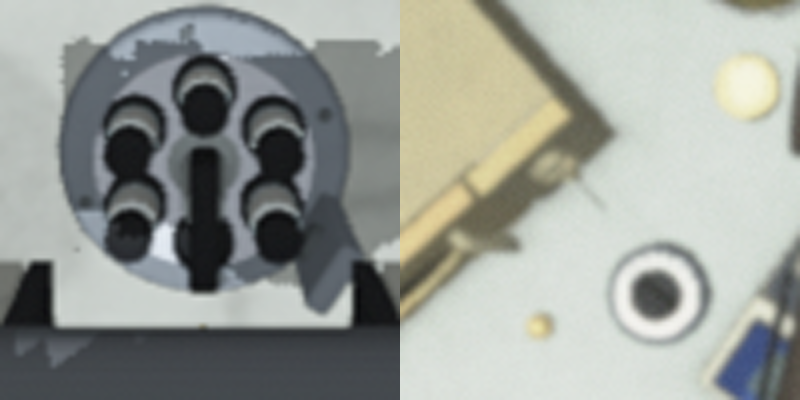

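The bar now lines up with the tool after 60°, and a vial stands at the post (lower right), so the carousel is indexed. Before approaching the knob I'll check clearance to the microwave handle, at top-view pixel (219,220).

Run:
```python
from h import *
t=camera_params("top");c=camera_params("scene")
n=np.array([.74,.67]);n/=np.linalg.norm(n)
for nm,uv in (("handle tip",(219.5,220.5)),("handle",(207,220)),("mwknob",(233,203))):
  for z in (.1,.14,.18,.22):
    P=unproj(t,uv,z);print(nm,P,proj(c,P),"dist",np.linalg.norm(P[:2]-[.42,.149]),"dir",np.degrees(np.arctan2(P[1]-.149,P[0]-.42)))
rel([.42,.149,.335],np.radians(-125))
rel([.42,.149,.019],np.radians(-125))
print(get_state()["q"])
```

```text
handle tip [0.46909532 0.27254721 0.1       ] [213.26677767 240.78916372] dist 0.13294458334954892 dir 68.32806515540967
handle tip [0.46935847 0.26337202 0.14      ] [215.27224511 227.4446313 ] dist 0.12456812742093806 dir 66.6568698089052
handle tip [0.46962163 0.25419684 0.18      ] [217.31214397 213.82475375] dist 0.11631285807552896 dir 64.74662505476311
handle tip [0.46988478 0.24502166 0.22      ] [219.38773766 199.91810736] dist 0.1082065154951511 dir 62.547404804376875
handle [0.46953489 0.32059009 0.1       ] [195.50166399 244.1120438 ] dist 0.17859693395554527 dir 73.89754840364698
handle [0.46978712 0.31022119 0.14      ] [197.80388902 230.54474311] dist 0.16873360714993657 dir 72.83865752416946
handle [0.47003935 0.29985229 0.18      ] [200.14420441 216.7039272 ] dist 0.15893505262572766 dir 71.64875328224619
handle [0.47029159 0.28948339 0.22      ] [202.52399524 202.57828306] dist 0.14921403128480387 dir 70.30316361440576
mwknob [0.53736635 0.2235948  0.1       ] [225.52970726 226.53534669] dist 0.1390656074102905 dir 32.438909913074895
mwknob [0.53593318 0.21563593 0.14      ] [227.25245638 214.07969415] dist 0.13371929099395724 dir 29.889376805346913
mwknob [0.53450001 0.20767707 0.18      ] [229.00836106 201.34454847] dist 0.12865943214582182 dir 27.13348028498732
mwknob [0.53306684 0.1997182  0.22      ] [230.79867202 188.31808996] dist 0.12392112512751462 dir 24.159492492136174
t 9.875 shift [31.94 32.1  -0.06] rot [ 1.0e-03 -2.0e-03 -1.5e+00]
t 9.875 shift [31.87 32.11 31.53] rot [ 1.0e-03 -2.0e-03 -1.5e+00]
[-1.79065923e-01  1.86932736e-01  8.38987112e-02 -2.60291570e-04
 -1.46989837e+00 -1.93195269e+00]
```

```bash
python3 -m creep '[[[5,3.2,3.2,0,0,0,-0.12],[5,6.4,6.4,0,0,0,-0.26],[5,9.6,9.6,0,0,0,-0.4],[5,12.8,12.8,0,0,0,-0.54],[5,16,16,0,0,0,-0.68],[5,19.2,19.3,0,0,0,-0.82],[5,22.4,22.5,0,0,0,-0.96],[5,25.6,25.7,0,0,0,-1.1],[5,28.8,29,0,0,0,-1.25],[5,31.6,32.2,0,0,0,-1.4],[5,31.6,36,0,0,0,-1.5],[5,31.6,36,0,0,0,-1.5],[5,31.6,36,0,0,0,-1.5]]]'
python3 - <<'E'
from h import *
s=get_state();c=camera_params("wrist");np.save("w6.npy",c["view"]);a=grab_frame("wrist");cv2.imwrite("pics/w6full.png",a)
p=proj(c,[.42,.149,.05]).astype(int);u,v=p[0]-35,p[1]-35;print(p,u,v,s["q"])
cv2.imwrite("pics/w6.png",cv2.resize(a[v:v+70,u:u+70],(560,560),interpolation=cv2.INTER_CUBIC))
E
```

```text
t: 11.5
eef_pos: [0.4429, 0.1807, 0.3342]
ee_rot: [3.141, -0.002, -2.182]
force: [0.1, -0.3, 0.2]
width: 0.0501
gripper_force: 0.0
[316 147] 281 112 [ 7.99966839e-01 -3.46530213e-02 -1.58956332e-01 -3.17920396e-05
 -1.44896575e+00 -1.41162963e+00]
```

View pics/w6.png

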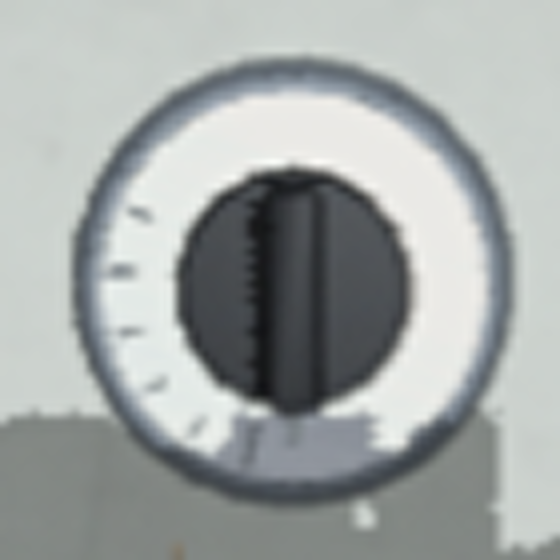

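The bar is nearly vertical in the crop, along (297,185)–(297,405), with the pointer at about (292,430). The long tick is at (250,445), and the short ticks are at (197,428), (155,385), (130,331), (122,271) and (140,213).

Run:
```python
from h import *
c=camera_params("wrist");c["view"]=np.load("w6.npy")
U=lambda p,z:unproj(c,(p[0]/8+281,p[1]/8+112),z)
A=U((296,187),.078);B=U((297,408),.078);print("bar",A,B,(A+B)/2,np.linalg.norm(A-B),"yaw",np.degrees(np.arctan2(*(B-A)[1::-1])))
T=np.array([U(p,.036)[:2] for p in((250,445),(197,428),(155,385),(130,331),(122,271),(140,213))])
# housing edge ellipse & skirt
print("dial",U((293,280),.036),"skirt",U((294,288),.043))
from scipy.optimize import least_squares
f=lambda x:(np.array([[x[0]+x[2]*np.cos(x[3]-i*np.pi/9),x[1]+x[2]*np.sin(x[3]-i*np.pi/9)] for i in range(6)])-T).ravel()
r=least_squares(f,[.42,.149,.042,.9]);print("tick fit",r.x,np.degrees(r.x[3]),abs(r.fun).max())
rel([.42,.149,.019],np.radians(-125))
```

```text
bar [0.40699489 0.13365551 0.078     ] [0.43175899 0.16938764 0.078     ] [0.41937694 0.15152157 0.078     ] 0.04347466057340792 yaw 55.276165790272074
dial [0.41903877 0.1500214  0.036     ] skirt [0.41963515 0.15121356 0.043     ]
tick fit [0.41983571 0.15096168 0.03682618 0.70152738] 40.19455790805851 0.0006994324680557884
t 11.55 shift [ 3.83  0.06 31.57] rot [ 0.    -0.002 -0.001]
```

Axis at (0.4195, 0.151), bar at 55.3° and long tick at 40.2°, so the knob reads about -0.26. Descending.

```bash
python3 -m creep '[[[5,1.9,0.1,3,0,0,0],[5,3.7,0.2,8,0,0,0],[5,3.7,0.2,13,0,0,0],[5,3.7,0.2,18,0,0,0],[5,3.7,0.2,22.5,0,0,0],[5,3.7,0.2,26.5,0,0,0],[5,3.7,0.2,29.5,0,0,0],[5,3.7,0.2,31,0,0,0],[5,3.7,0.2,31.5,0,0,0],[5,3.7,0.2,31.5,0,0,0]]]' 10
python3 -m creep '[[[0.6,0,0,0,0,0,0],[0.6,0,0,0,0,0,0],[0.6,0,0,0,0,0,0],[0.6,0,0,0,0,0,0],[0.6,0,0,0,0,0,0],[0.6,0,0,0,0,0,0]]]' 10
python3 -c "
from h import *
s=get_state();print(s['force'],s['moment'],s['ee_rot'][2],s['q'])"
```

```text
t: 12.8
eef_pos: [0.4202, 0.1513, 0.0206]
ee_rot: [-3.141, 0.0, -2.182]
force: [-0.1, -0.5, 0.3]
width: 0.0499
gripper_force: 0.0
t: 13.55
eef_pos: [0.4213, 0.1508, 0.0205]
ee_rot: [-3.139, -0.0, -2.181]
force: [11.5, -9.8, -4.1]
width: 0.0119
gripper_force: 10.0
[11.47929519 -9.82064506 -4.1125678 ] [-3.47762484 -4.2820568   0.0558474 ] -2.180819745688222 [ 0.7887675   0.18862768 -0.70499354  0.0033631  -0.67694208 -1.40141205]
```

Gripped. I'll relieve the side load, firm up the grip, and turn in small steps while reading the moment.

```bash
cat > m.py <<'E'
from h import *
s=get_state();y=s["ee_rot"][2]
print("t %.2f knob %.3f M"%(s["t"],((np.radians(40.2-180)-y+np.pi)%(2*np.pi))-np.pi),np.round(s["moment"],3),"F",np.round(s["force"],1),"w",round(s["width"],4),"q6 eff",round(s["joint_efforts"][5],3))
E
python3 -m creep '[[[0.6,0,-0.12,0,0,0,0],[0.6,0,-0.12,0,0,0,0],[0.6,0,-0.12,0,0,0,0],[0.6,0,-0.12,0,0,0,0]]]' 50 >/dev/null; python3 m.py
python3 -m creep '[[[0.6,0,0,0,0,0,0.1],[0.6,0,0,0,0,0,0.1],[0.6,0,0,0,0,0,0.1]]]'>/dev/null; python3 m.py
python3 -m creep '[[[0.6,0,0,0,0,0,0.1],[0.6,0,0,0,0,0,0.1],[0.6,0,0,0,0,0,0.1]]]'>/dev/null; python3 m.py
python3 -m creep '[[[0.6,0,0,0,0,0,0.05],[0.6,0,0,0,0,0,0.05],[0.6,0,0,0,0,0,0.05]]]'>/dev/null; python3 m.py
python3 -m creep '[[[0.6,0,0,0,0,0,0.05],[0.6,0,0,0,0,0,0.05],[0.6,0,0,0,0,0,0.05]]]'>/dev/null; python3 m.py
python3 -m creep '[[[0.6,0,0,0,0,0,0.05],[0.6,0,0,0,0,0,0.05],[0.6,0,0,0,0,0,0.05]]]'>/dev/null; python3 m.py
python3 -m creep '[[[0.6,0,0,0,0,0,0.05],[0.6,0,0,0,0,0,0.05],[0.6,0,0,0,0,0,0.05]]]'>/dev/null; python3 m.py
```

```text
t 14.05 knob -0.259 M [-1.726 -1.761  0.068] F [ 5.1 -4.2  0.3] w 0.0115 q6 eff 0.005
t 14.43 knob -0.159 M [-1.934 -2.035 -0.003] F [ 5.8 -5.   0.1] w 0.0116 q6 eff -0.017
t 14.80 knob -0.059 M [-2.085 -2.121 -0.044] F [ 6.3 -6.1 -0.1] w 0.0119 q6 eff -0.018
t 15.18 knob -0.009 M [-2.215 -2.401 -0.043] F [ 6.6 -5.5  0.8] w 0.0121 q6 eff -0.007
t 15.55 knob 0.041 M [-2.285 -2.382  0.035] F [ 6.5 -6.5  0. ] w 0.0114 q6 eff -0.045
t 15.93 knob 0.091 M [-2.284 -2.4    0.272] F [ 7.4 -6.2 -1.3] w 0.0116 q6 eff -0.251
t 16.30 knob 0.141 M [-2.354 -2.483  0.286] F [ 7.3 -7.6 -0.1] w 0.0117 q6 eff -0.323
```

The spring is met at about 0.04 on my scale. Continuing through the first and second stops.

```bash
s(){ python3 m.py; }
python3 -m creep '[[[0.6,0,0,0,0,0,0.05],[0.6,0,0,0,0,0,0.05]]]'>/dev/null; s
python3 -m creep '[[[0.6,0,0,0,0,0,0.05],[0.6,0,0,0,0,0,0.05]]]'>/dev/null; s
python3 -m creep '[[[0.6,0,0,0,0,0,0.05],[0.6,0,0,0,0,0,0.05]]]'>/dev/null; s
python3 -m creep '[[[0.6,0,0,0,0,0,0.05],[0.6,0,0,0,0,0,0.05]]]'>/dev/null; s
python3 -m creep '[[[0.6,0,0,0,0,0,0.05],[0.6,0,0,0,0,0,0.05]]]'>/dev/null; s
python3 -m creep '[[[0.6,0,0,0,0,0,0.05],[0.6,0,0,0,0,0,0.05]]]'>/dev/null; s
python3 -m creep '[[[0.6,0,0,0,0,0,0.05],[0.6,0,0,0,0,0,0.05]]]'>/dev/null; s
python3 -m creep '[[[0.6,0,0,0,0,0,0.05],[0.6,0,0,0,0,0,0.05]]]'>/dev/null; s
python3 -m creep '[[[0.6,0,0,0,0,0,0.05],[0.6,0,0,0,0,0,0.05]]]'>/dev/null; s
python3 -m creep '[[[0.6,0,0,0,0,0,0.05],[0.6,0,0,0,0,0,0.05]]]'>/dev/null; s
python3 -m creep '[[[0.6,0,0,0,0,0,0.05],[0.6,0,0,0,0,0,0.05]]]'>/dev/null; s
python3 -m creep '[[[0.6,0,0,0,0,0,0.05],[0.6,0,0,0,0,0,0.05]]]'>/dev/null; s
python3 -m creep '[[[0.6,0,0,0,0,0,0.05],[0.6,0,0,0,0,0,0.05]]]'>/dev/null; s
python3 -m creep '[[[0.6,0,0,0,0,0,0.05],[0.6,0,0,0,0,0,0.05]]]'>/dev/null; s
```

```text
t 16.55 knob 0.191 M [-2.449 -2.614  0.237] F [ 7.6 -7.4 -0.2] w 0.0116 q6 eff -0.58
t 16.80 knob 0.241 M [-2.549 -2.745  0.26 ] F [ 7.8 -7.3 -0.3] w 0.0118 q6 eff -0.535
t 17.05 knob 0.291 M [-2.645 -2.826  0.187] F [ 7.3 -7.  -0.8] w 0.0118 q6 eff -0.507
t 17.30 knob 0.341 M [-2.819 -2.949  0.198] F [ 7.4 -7.5  0.1] w 0.0119 q6 eff -0.502
t 17.55 knob 0.391 M [-2.843 -3.117  0.153] F [ 7.4 -8.1 -0.6] w 0.0117 q6 eff -0.474
t 17.80 knob 0.441 M [-2.973 -3.041  0.152] F [ 8.  -8.4 -0.4] w 0.0121 q6 eff -0.554
t 18.05 knob 0.491 M [-2.945 -3.07   0.307] F [ 8.4 -8.3 -0.8] w 0.0117 q6 eff -0.669
t 18.30 knob 0.541 M [-3.056 -3.232  0.28 ] F [ 8.5 -8.6 -0.8] w 0.0117 q6 eff -0.627
t 18.55 knob 0.591 M [-3.161 -3.296  0.286] F [ 9.5 -8.9 -0.6] w 0.0116 q6 eff -0.579
t 18.80 knob 0.641 M [-3.258 -3.398  0.241] F [ 9.3 -8.9 -0.8] w 0.0117 q6 eff -0.546
t 19.05 knob 0.691 M [-3.38  -3.425  0.248] F [ 9.  -8.7 -0.2] w 0.0112 q6 eff -0.537
t 19.30 knob 0.741 M [-3.516 -3.533  0.214] F [  9.7 -10.3  -1.4] w 0.0115 q6 eff -0.5
t 19.55 knob 0.791 M [-3.501 -3.576  0.26 ] F [ 9.4 -8.3 -0.5] w 0.0118 q6 eff -0.58
t 19.80 knob 0.841 M [-3.53  -3.601  0.297] F [ 9.  -9.6 -1.5] w 0.0118 q6 eff -0.647
```

The effort falls to a minimum near 0.39 and again near 0.74, which are stops 1 and 2, and it peaks 0.1 rad later each time. The third stop should be at about 1.09 on this scale. I'll approach it finely.

```bash
s(){ python3 m.py; }
python3 -m creep '[[[0.6,0,0,0,0,0,0.05],[0.6,0,0,0,0,0,0.05]]]'>/dev/null; s
python3 -m creep '[[[0.6,0,0,0,0,0,0.05],[0.6,0,0,0,0,0,0.05]]]'>/dev/null; s
python3 -m creep '[[[0.6,0,0,0,0,0,0.05],[0.6,0,0,0,0,0,0.05]]]'>/dev/null; s
python3 -m creep '[[[0.6,0,0,0,0,0,0.05],[0.6,0,0,0,0,0,0.05]]]'>/dev/null; s
python3 -m creep '[[[0.6,0,0,0,0,0,0.02],[0.6,0,0,0,0,0,0.02]]]'>/dev/null; s
python3 -m creep '[[[0.6,0,0,0,0,0,0.01],[0.6,0,0,0,0,0,0.01]]]'>/dev/null; s
python3 -m creep '[[[0.6,0,0,0,0,0,0.01],[0.6,0,0,0,0,0,0.01]]]'>/dev/null; s
python3 -m creep '[[[0.6,0,0,0,0,0,0.01],[0.6,0,0,0,0,0,0.01]]]'>/dev/null; s
```

```text
t 20.05 knob 0.891 M [-3.748 -3.659  0.328] F [  9.1 -10.5  -0.6] w 0.0118 q6 eff -0.598
t 20.30 knob 0.941 M [-3.789 -3.707  0.232] F [  9.3 -10.3  -0.2] w 0.012 q6 eff -0.553
t 20.55 knob 0.991 M [-3.902 -3.777  0.291] F [ 10.  -10.9  -0.3] w 0.0116 q6 eff -0.525
t 20.80 knob 1.041 M [-3.902 -3.765  0.207] F [  9.8 -10.   -0.1] w 0.0117 q6 eff -0.52
t 21.05 knob 1.061 M [-3.892 -3.739  0.269] F [  9.7 -10.   -0.2] w 0.0117 q6 eff -0.385
t 21.30 knob 1.071 M [-3.995 -3.775  0.237] F [  9.5 -10.6  -0.4] w 0.0115 q6 eff -0.294
t 21.55 knob 1.081 M [-3.973 -3.788  0.256] F [  9.4 -11.4  -1.1] w 0.0118 q6 eff -0.321
t 21.80 knob 1.091 M [-4.023 -3.742  0.258] F [ 10.5 -11.1  -1.4] w 0.0119 q6 eff -0.296
```

```bash
python3 -m creep '[[[0.6,0,0,0,0,0,0],[0.6,0,0,0,0,0,0],[0.6,0,0,0,0,0,0],[0.6,0,0,0,0,0,0],[0.6,0,0,0,0,0,0],[0.6,0,0,0,0,0,0],[0.6,0,0,0,0,0,0],[0.6,0,0,0,0,0,0]]]'; python3 m.py
python3 - <<'E'
from h import *
# pointer/bar check: dark-bar axis in the top view
a=grab_frame("top");cv2.imwrite("pics/top9.png",a)
c=camera_params("wrist");w=grab_frame("wrist");cv2.imwrite("pics/w9.png",w)
print(proj(c,[.4195,.151,.036]))
# dial ticks predicted vs bar near end (opposite to the pointer), in the wrist image
d=np.radians(40.2-60-2.3*0)
for k in(1.0,1.047,1.09):
    a_=np.radians(40.2)-k
    print(k,[np.round(proj(c,np.array([.4195,.151,z])-r*np.array([np.cos(a_),np.sin(a_),0])),1) for r,z in((.023,.078),)])
g=cv2.cvtColor(w,cv2.COLOR_BGR2GRAY);
p=proj(c,[.4195,.151,.078]-.023*np.array([np.cos(np.radians(40.2)-1.047),np.sin(np.radians(40.2)-1.047),0])).astype(int)
print(p);print(g[p[1]-10:p[1]+26:3,p[0]-20:p[0]+21:2])
E
```

```text
t: 22.8
eef_pos: [0.4217, 0.1497, 0.0205]
ee_rot: [-3.14, 0.001, 2.753]
force: [9.8, -11.1, -0.4]
width: 0.0118
gripper_force: 50.0
t 22.80 knob 1.091 M [-4.011 -3.716  0.259] F [  9.8 -11.1  -0.4] w 0.0118 q6 eff -0.235
[317.13666003 229.48983985]
1.0 [array([312.9, 215.4])]
1.047 [array([315.1, 215.2])]
1.09 [array([317.1, 215.2])]
[315 215]
[[ 25  25  26  27  26  25  25  18  20  19  18  20  19  21  19  20  26  26
   28  27  25]
 [ 27  25  26  26  26  26  20  18  21  20  20  20  18  21  20  18  22  26
   27  26  26]
 [ 27  26  27  27  26  25  19  19  19  20  19  19  20  18  18  18  22  27
   24  26  26]
 [ 27  27  26  26  27  24  19  17  22  20  20  19  18  20  19  20  20  25
   27  28  25]
 [ 28  26  25  26  27  24  17  21  22  22  22  21  22  21  21  20  19  26
   27  26  26]
 [ 28  27  25  27  27  21  22  25  24  24  25  26  25  24  24  25  19  27
   25  27  27]
 [ 25  26  27  27  26  23  26  26  26  24  28  24  24  26  25  23  20  26
   27  25  25]
 [ 86  86  86  49  26  21  24  25  24  25  25  24  27  26  24  23  21  26
   24  41  86]
 [117 116 117  62  23  21  24  25  25  23  27  26  24  26  23  23  20  26
   25  48 116]
 [116 117 115  47  25  21  25  24  25  25  23  24  26  25  24  23  22  24
   25  38 112]
 [116 114 100  30  25  22  24  25  24  25  25  25  25  26  27  25  19  25
   25  28  92]
 [118 113  94  23  23  22  22  23  24  26  26  26  25  24  26  24  22  24
   25  25  79]]
```

The grip is steady. I'll take off the side load, which biases the moment, then probe just below the present angle to confirm the torque minimum.

```bash
s(){ python3 m.py; }
python3 -m creep '[[[0.6,-0.12,-0.06,0,0,0,0],[0.6,-0.12,-0.06,0,0,0,0],[0.6,-0.12,-0.06,0,0,0,0]]]'>/dev/null; s
python3 -m creep '[[[0.6,0,0,0,0,0,-0.04],[0.6,0,0,0,0,0,-0.08],[0.6,0,0,0,0,0,-0.12],[0.6,0,0,0,0,0,-0.12]]]'>/dev/null; s
python3 -m creep '[[[0.6,0,0,0,0,0,0.03],[0.6,0,0,0,0,0,0.03],[0.6,0,0,0,0,0,0.03],[0.6,0,0,0,0,0,0.03]]]'>/dev/null; s
python3 -m creep '[[[0.6,0,0,0,0,0,0.03],[0.6,0,0,0,0,0,0.03],[0.6,0,0,0,0,0,0.03],[0.6,0,0,0,0,0,0.03]]]'>/dev/null; s
python3 -m creep '[[[0.6,0,0,0,0,0,0.03],[0.6,0,0,0,0,0,0.03],[0.6,0,0,0,0,0,0.03],[0.6,0,0,0,0,0,0.03]]]'>/dev/null; s
python3 -m creep '[[[0.6,0,0,0,0,0,0.03],[0.6,0,0,0,0,0,0.03],[0.6,0,0,0,0,0,0.03],[0.6,0,0,0,0,0,0.03]]]'>/dev/null; s
```

```text
t 23.27 knob 1.091 M [-1.921 -0.788  0.265] F [ 1.8 -4.8  6.2] w 0.0113 q6 eff -0.245
t 23.77 knob 0.971 M [-1.739 -0.812  0.204] F [ 2.  -3.9  4.6] w 0.0117 q6 eff 0.076
t 24.27 knob 1.001 M [-1.774 -0.729  0.25 ] F [ 1.6 -4.5  4.8] w 0.0115 q6 eff -0.25
t 24.77 knob 1.031 M [-1.779 -0.745  0.245] F [ 1.3 -5.8  4.4] w 0.0119 q6 eff -0.265
t 25.27 knob 1.061 M [-1.895 -0.782  0.242] F [ 1.3 -4.3  5.5] w 0.0118 q6 eff -0.218
t 25.77 knob 1.091 M [-1.865 -0.793  0.192] F [ 1.9 -5.3  5.4] w 0.0121 q6 eff -0.195
```

The torque is at its minimum here, with no rise beyond, and two clicks plus the zero point agree on 1.09. I'll hold and hand in.

```bash
python3 -m creep '[[[0.6,0,0,0,0,0,0],[0.6,0,0,0,0,0,0],[0.6,0,0,0,0,0,0],[0.6,0,0,0,0,0,0]]]'; python3 m.py; python3 -c "
from station import *
print(job_done())"
```

```text
t: 26.28
eef_pos: [0.4219, 0.1497, 0.0204]
ee_rot: [-3.141, 0.0, 2.752]
force: [1.5, -5.5, 5.9]
width: 0.012
gripper_force: 50.0
t 26.27 knob 1.091 M [-1.883 -0.852  0.147] F [ 1.5 -5.5  5.9] w 0.012 q6 eff -0.195
the job is handed in; nothing more can be done
None
```

I turned the carousel one place clockwise and let it go (the picture shows a vial at the post). I then turned the knob to what I felt as its third stop and handed in at 26.3 s, still gripping it at 50 N; I judged that stop from turning resistance, to within a few hundredths of a radian.

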